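# Tap a tray casting home in the taping fixture and close its clamp

### The job

A casting has been laid loosely in the taping fixture in front of the robot. Touch it home with light pushes, in this order: nudge its near long side, towards either end as needed, until it lies flat against the two side pins; push the brass sliding stop with the black knob fully in, so that it carries the casting up to the fixed end stop; then push the red clamp handle over, away from the robot, until the clamp is fully shut. Never lift the casting or knock anything hard, and leave the tools lying round the fixture where they are.

Things in the scene. Friction and masses are not known exactly. Their poses are not given: they have to be found in the camera images.
- tape_fixture: the taping fixture: a light grey plate 240 x 420 mm, fixed, its top 18 mm above the bench. Origin: bench level under its middle, z up, +x towards the robot, +y to the robot's right. Side pins on its far side, fixed end stop at its -y end, sliding stop at its +y end, toggle clamp on its near side
- pin_a (a point): top of one side pin (8 mm thick, 42 mm above the bench), at fixture x = -115, y = -125 mm; the casting's far long side must touch it
- pin_b (a point): top of the other side pin, the same size, at fixture x = -115, y = 65 mm
- end_face (a point): middle of the fixed end stop's face, at fixture y = -175 mm, 36 mm above the bench; the block spans fixture x -79 to 1 mm, top at 46 mm. It fits between the casting's two end lugs with 3 to 5 mm to spare, so the casting must lie against the side pins before it can go home endways
- tray: the bare grey-brown casting, 144 (x) x 300 (y) x 28 mm, about 0.46 kg, lying on two rails, underside 26 mm above the bench; slides with 2 to 5 N. Origin: middle of its underside, axes like the fixture's. Ends: y = 150 and y = -140 mm, the latter with 12 mm lugs. Home, its origin is at fixture (-40, -35) mm; it starts about 6 to 12 mm off the pins and 18 to 26 mm off the end stop, askew
- near_a (a point): a good spot to touch on the near long side of the casting, face x = 72 mm of it, across from pin_a, 40 mm above the bench, about 80 mm to the left of the clamp (it moves with the casting)
- near_b (a point): the same across from pin_b, about 95 mm to the right of the clamp
- tape_fixture_stop (a joint): slide of the sliding stop, m: 0 when pushed in (its inner face is then at fixture y = 116 mm, which leaves the casting within 2 mm of the end stop), 0.033 to 0.038 at the start, grows towards the fixture's +y end. It stays where it is left; about 1.5 N moves it alone
- stop_face (a point): middle of the outer (+y) face of the sliding stop, at fixture x = -39 mm, 32 mm above the bench; the brass block is 44 mm wide (x), stands from z = 18 mm to 33 mm with its black knob up to 44 mm; push it along the fixture's -y
- tape_fixture_arm (a joint): hinge of the clamp arm, rad: 0 with the arm level and its pad down over the casting's edge, grows as the arm lifts; starts at 0.22 to 0.38 and stays where it is left. Its axis runs along fixture y at x = 71, z = 76 mm; the clamp's base covers fixture x 57 to 119, y -61 to -9 mm, its cheeks rise to 83 mm
- tape_fixture_handle (a joint): hinge of the red handle on the clamp arm, rad: 0 when the handle stands up, nearly vertical, on a level arm, grows as it leans back towards the robot; starts at 0.1 to 0.2. Pushing the handle along the fixture's -x (away from the robot) with a few newtons shuts this hinge and the arm's together until both read 0; let the fingers rise with it, round the arm's hinge, or they may stick on it
- handle_tip (a point): top end of the red handle, on its middle line; the handle is 22 mm wide (along fixture y) and about 12 mm thick. When the clamp is shut the tip is at fixture (106, -35, 199) mm and the handle's back is at most at x = 116 mm; when open it leans towards the robot, its tip 160 to 185 mm above the bench, rising to 199 mm as it is pushed over
- burnisher: bystander: wooden-handled burnisher 114 mm long with a black head, lying on the bench near its front edge
- rub_pad: bystander: dark grey rubbing block 45 x 70 x 22 mm
- roller: bystander: small hand roller with a wooden handle, 64 x 158 x 30 mm
- driver_red: bystander: red-handled screwdriver 180 mm long
- tape_roll: bystander: roll of yellow tape 86 mm across, 20 mm high, lying flat
- marker: bystander: red and white marker pen 135 mm long

How it is judged:
On the way, in this order (a step that is already met when the one before it is completed fails the run):
1. the casting lies against both side pins, the clamp still open (x of tray in the frame of tape_fixture below -0.0375 m and angle between the x axis of tray and the x axis of tape_fixture, either way round below 0.015 rad and value of joint tape_fixture_arm above 0.12 rad), for 0.2 s.
2. the sliding stop is pushed in and the casting is up to the end stop, still against the pins, the clamp still open (all of step 1 and y of tray in the frame of tape_fixture below -0.0315 m and value of joint tape_fixture_stop below 0.003 m), for 0.2 s.
3. the clamp is shut, arm down and handle over (value of joint tape_fixture_arm below 0.05 rad and value of joint tape_fixture_handle below 0.08 rad), for 0.2 s.
At the end, for the whole second after the job is handed in: the casting rests on its rails within 2.5 mm of the side pins and 3.5 mm of the end stop, square to within 0.015 rad, the sliding stop in to 3 mm, the clamp arm down to 0.05 rad and its handle over to 0.08 rad (all of step 3 and x of tray in the frame of tape_fixture below -0.0375 m and angle between the x axis of tray and the x axis of tape_fixture, either way round below 0.015 rad and y of tray in the frame of tape_fixture below -0.0315 m and value of joint tape_fixture_stop below 0.003 m and z of tray in the frame of tape_fixture below 0.0295 m and linear speed of tray below 0.01 m/s); the robot touches nothing.
It fails at once if the casting is lifted (about 4 mm off its rails) (z of tray in the frame of tape_fixture above 0.0297 m or angle between tray's own z axis and vertical above 0.06 rad).
It fails at once if the casting is struck hard (over 40 N from the robot) (contact force between the fingers and tray above 40 N).
It fails at once if the fixture, its stop or its clamp is struck hard (over 40 N from the robot) (contact force between the fingers and tape_fixture above 40 N).
It fails at once if a bystander is moved by over 15 mm (distance of any of burnisher, rub_pad, roller, driver_red, tape_roll, marker from where it was at the start of the episode above 0.015 m).
It also fails if it takes over 72 s, if anything falls off the work surface, if the arm or the gripper's body presses on something with over 40 N, if the wrist force passes 120 N, or if a joint passes its speed limit or range.

### The arm

A 6-joint arm with a two-finger parallel gripper is mounted at the origin on a cart in front of the work surface, level with it; the furniture and walls round the work are solid. World frame = base frame: x ahead of the robot, y to its left, z up, the work surface at z = 0. Lengths are in m, angles in rad, forces in N, time in s.
With the tool pointing down it reaches from about 0.375 to 0.9 m from the base axis. Payload 3.1 kg.
Tool frame: the origin (TCP) lies on the centre line of the jaws, within the pads' length; the fingertips stand 22 mm ahead of it and the grasp point (between the pads) lies 3 mm ahead of it; z points along the fingers, y is the line along which they close (so a half turn about z gives the same grasp; the last joint's range is limited). The gripper opens to 85 mm and grips with 20 to 120 N. Pads are 22 mm wide; open, the fingers measure 114 mm over their backs; the gripper's body (76 mm by 85 mm) begins 54 mm behind the grasp point. The pads swing forward as they close: fully open they stand 13 mm farther back than shut.
Start: joints at [-1.387, 0.527, 1.433, -0, 1.181, -0.178], TCP at [0.221, -0.585, 0.253] pointing down, gripper open.
Joint ranges: [-3.08, 3.08], [-0.75, 2.2], [0.22, 2.44], [-1.43, 4.57], [0, 2.65], [-2.85, 2.85]. Speed limits (rad/s): [2.79, 2.79, 3.14, 3.14, 3.14, 3.14].

### API

Orientations are given as a unit quaternion [x, y, z, w].
In Python, from station import sense, eyes, job gives the robot as it stands.
- The arm moves only by the tool creep_tool, called after "Request:" by a JSON object that holds its "api" and its "payload". Schema: {"type":"object","properties":{"increments":{"type":"array","items":{"type":"array","items":{"type":"array","items":{"type":"number"},"minItems":5,"maxItems":5},"minItems":1,"maxItems":20},"minItems":1,"maxItems":1},"squeeze":{"type":"number"},"only":{"type":"string"},"quiet":{"type":"boolean"},"lines":{"type":"string"}},"required":["increments"],"additionalProperties":false}. increments is a list that holds a single list of rows (three levels of brackets), with 1 to 20 rows, each of 5 numbers: dx, dy, dz in fractions of the full range, 1 being 1 m, then a turn about the tool's z in normalised numbers (1 is 4 rad), then the opening from 0.0 (shut) to 1.0 (fully open); each row is the pose to reach, as a shift and turn from the pose commanded when the call began, along the tool's axes at that moment; what a row does not reach only later rows make up. A row lasts 1/10 s, in which the tool goes at most 0.05 m and 0.15 rad, less where a joint would pass 70% of its speed; a pose out of reach is approached as far as the arm can. The fingers move at their own pace and stop on an object; squeeze is the grip in N (left out, the last holds). Time passes only in rows, so rows that do not move let the fingers close. The tool returns the time, the measured TCP pose, the force, the opening and the grip force at its end. only (a regular expression) keeps the lines of the reply that match it, lines (a string "A,B") keeps lines A to B, and quiet returns only ok. Shift and turn numbers lie between -1 and 1, and a call with a number outside is refused. Input that does not fit is refused with a message, and nothing moves.
- sense(): the state, without advancing time (a new reading comes with each control period).
- eyes.snapshot(name): name is "side" or "top" or "wrist"; returns a dict with "pixels" (400x640x3 uint8, red, green, blue), "range_z" (400x640 float32, m along the optical axis (not along the pixel's ray), 0 where there is no reading), "fov_y" (degrees; the focal length in pixels is half the picture's height over the tangent of half this angle, whatever the lens; pixels are square), "cx", "cy" (the principal point, pixels), "R" (3x3) and "t" (3): a world point X has camera coordinates R X + t; the wrist camera has in their place "hand_eye" (4x4, takes a point from camera to tool coordinates, whose origin is the TCP and whose axes are the flange's). Camera axes: x right, y down, z forward; pixel columns grow to the right and rows downward; lengths in m; the calibration is good to about 2 mm. The wrist camera is an equidistant fisheye: a pixel r from the principal point sees the ray r / f radians off the axis. A picture is of the moment at which its call begins: read the wrist's pose just before it.
- job.sign_off(): hands the job in; it is judged then, once.
The state is a dict: "t": time; "q": joint angles; "qd": joint speeds; "tau": joint torques, N m; "tcp_pos": TCP position; "tool_rot": TCP orientation; "force": force on the tool from outside, world axes, zero at the start; "ft_torque": the same for the moment, N m; "finger_gap": opening from 0.0 (shut) to 1.0 (fully open); "gripper_force": force on a finger pad.
Only numpy, scipy, OpenCV 4.12 (cv2) and the standard library are available. Lean on these libraries where they do the work, as an engineer would, in place of code of your own. Each camera call takes 0.05 s, during which the arm holds its last target. There are 200 camera calls.

## Working session

There is one attempt and no reset: what is moved stays moved. The work goes in short steps, Python scripts to look and compute and a tool call to move; the robot and the scene stay as the last step left them, time stands still between calls to the robot, and variables do not carry over. Pictures are saved under pics/ and viewed, at most 10 in all, crops included, and the job is handed in when it is done.

```bash
mkdir -p pics; cat > h.py <<'E'
import numpy as np, cv2
from station import sense, eyes, job
def snap(n):
    s=eyes.snapshot(n); return s
def K(s):
    f=200/np.tan(np.radians(s['fov_y'])/2); return f,s['cx'],s['cy']
def cloud(s):
    f,cx,cy=K(s); v,u=np.mgrid[0:400,0:640]; z=s['range_z']
    P=np.stack([(u-cx)/f*z,(v-cy)/f*z,z],-1)
    return (P-s['t'])@s['R']   # R^T (P-t)
def save(s,n): cv2.imwrite('pics/'+n,s['pixels'][:,:,::-1])
E
python3 - <<'E'
from h import *
st=sense(); print(st['tcp_pos'],st['tool_rot'],st['finger_gap'],st['force'],st['t'])
for n in('top','side'):
    s=snap(n); save(s,n+'0.png'); np.save(n+'0.npy',s,allow_pickle=True); print(n,K(s),s['R'],s['t'],(s['range_z']>0).mean())
a=cv2.imread('pics/top0.png')
E
```

```text
[ 0.22113649 -0.58385423  0.25231371] [ 9.83683479e-01  1.79904451e-01  1.04768927e-05 -1.09662838e-03] 0.999417305359671 [-0.07923439 -0.21374741 -1.25264466] 0.0
top (np.float64(467.2828597854848), 327.06993842866245, 193.10454986669401) [[-0.01703346 -0.99985007 -0.00311416]
 [-0.99848032  0.01717322 -0.05236531]
 [ 0.05241093  0.00221746 -0.99862314]] [0.08935616 0.56621944 1.48149354] 0.9959765625
side (np.float64(462.01821884564697), 323.4770681674725, 201.63045184762174) [[ 0.99833812 -0.05618445 -0.01281819]
 [-0.04534104 -0.62851345 -0.77647604]
 [ 0.03556947  0.77576682 -0.6300164 ]] [-0.54356952  0.17089178  1.21312101] 0.996078125
```

View pics/top0.png

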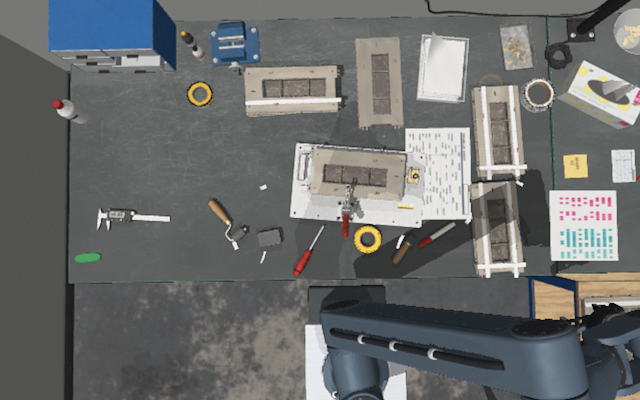

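View pics/side0.png

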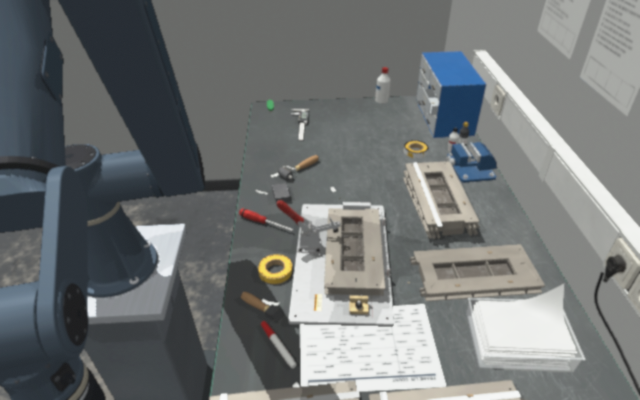

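The top view shows the plate at u 291–425, v 142–227, with the casting on it at u 310–408, v 147–198. The brass stop is near (413,176), the red handle near (345,225), and the tools lie along v≈210–265. The side view agrees.

```bash
cat >> h.py <<'E'
def rect(P2):
    c,(w,h),a=cv2.minAreaRect((P2*1000).astype(np.float32)); b=cv2.boxPoints((c,(w,h),a)); return np.array(c),(w,h),a,b
E
python3 - <<'E'
from h import *
for n in('top','side'):
    s=np.load(n+'0.npy',allow_pickle=True).item(); C=cloud(s); px=s['pixels'].astype(int)
    hsv=cv2.cvtColor(s['pixels'],cv2.COLOR_RGB2HSV)
    x,y,z=C[...,0],C[...,1],C[...,2]
    roi=(x>.3)&(x<.75)&(y>-.25)&(y<.32)
    bare=roi&(abs(z)<.006); print(n,'bench z',np.median(z[bare]),z[bare].std())
    grey=(hsv[...,1]<30)&(hsv[...,2]>150)
    pl=roi&grey&(z>.011)&(z<.026)
    def big(m,k=3):
        m=cv2.morphologyEx(m.astype(np.uint8),cv2.MORPH_CLOSE,np.ones((k,k)))
        nn,l,stt,_=cv2.connectedComponentsWithStats(m); i=1+stt[1:,4].argmax(); return l==i
    m=big(pl)&pl; print('plate',m.sum(),np.median(z[m]),rect(C[m][:,:2]))
    tr=roi&(z>.047)&(z<.062); m=big(tr)&tr; print('tray',m.sum(),np.median(z[m]),rect(C[m][:,:2]))
    br=roi&(hsv[...,0]>17)&(hsv[...,0]<33)&(hsv[...,1]>100)&(z>.024); print('brass',br.sum(),C[br].mean(0) if br.any() else 0, C[br].min(0),C[br].max(0))
    rd=roi&((hsv[...,0]<6)|(hsv[...,0]>174))&(hsv[...,1]>130)&(z>.06)
    print('red',rd.sum(),C[rd][C[rd][:,2].argsort()][[0,-3,-1]])
    if n=='top':
        cv2.imwrite('pics/topz.png',cv2.resize(s['pixels'][130:275,230:470,::-1],None,fx=3.3,fy=3.3,interpolation=cv2.INTER_CUBIC))
E
```

```text
top bench z -0.0005462405610034548 0.002775063948073732
plate 2272 0.01706528095991886 (array([ 582.92541504, -116.9725647 ]), (234.8507843017578, 240.047119140625), 84.44852447509766, array([[ 452.10504 , -222.23611 ],
       [ 691.0263  , -245.45828 ],
       [ 713.7458  ,  -11.709015],
       [ 474.82452 ,   11.513153]], dtype=float32))
tray 2865 0.05307329788625674 (array([622.87158203, -14.89228821]), (293.8006896972656, 143.0525360107422), 84.270751953125, array([[ 537.0379 , -153.91852],
       [ 679.3758 , -168.19913],
       [ 708.70526,  124.13394],
       [ 566.3674 ,  138.41455]], dtype=float32))
brass 21 [ 0.45206166 -0.03998659  0.37871784] [ 0.38469026 -0.20684805  0.02405618] [0.6226679  0.07633379 1.50938225]
red 115 [[0.48706792 0.01803997 0.10766069]
 [0.43895837 0.02745782 0.1747589 ]
 [0.48923455 0.07633379 1.50938225]]
side bench z 0.0008639303722210847 0.0017620122210094179
plate 3389 0.018460253177709954 (array([585.83483887, -71.3717804 ]), (316.0838928222656, 239.85968017578125), 84.38926696777344, array([[ 451.0279  , -216.9311  ],
       [ 689.73846 , -240.38203 ],
       [ 720.6418  ,   74.187546],
       [ 481.9312  ,   97.63847 ]], dtype=float32))
tray 3292 0.054308913048480095 (array([623.79998779,   3.47262573]), (327.78680419921875, 142.83062744140625), 84.29434204101562, array([[ 536.4445 , -152.50883],
       [ 678.56757, -166.70879],
       [ 711.15546,  159.45409],
       [ 569.0324 ,  173.65404]], dtype=float32))
brass 2 [ 0.41490317 -0.05273465  0.02514552] [ 0.38821708 -0.05523939  0.02441093] [ 0.44158925 -0.05022992  0.0258801 ]
red 172 [[0.47709485 0.01929359 0.1132384 ]
 [0.4381082  0.02705364 0.17142929]
 [0.43810824 0.03005511 0.17218547]]
```

View pics/topz.png

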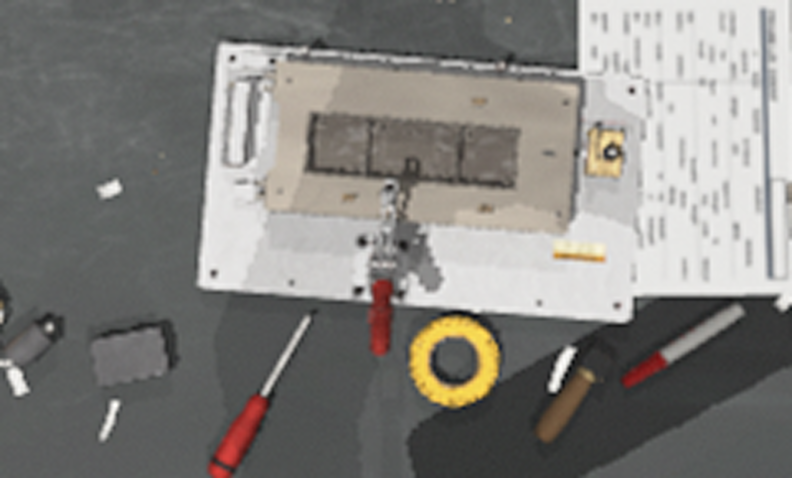

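```bash
cat >> h.py <<'E'
from scipy.spatial.transform import Rotation as Ro
def shift(target):
    "shift in tool axes from measured pose to world target"
    s=sense(); return Ro.from_quat(s['tool_rot']).inv().apply(np.array(target)-s['tcp_pos'])
E
python3 - <<'E'
from h import *
for n in('top','side'):
    s=np.load(n+'0.npy',allow_pickle=True).item(); C=cloud(s)
    hsv=cv2.cvtColor(s['pixels'],cv2.COLOR_RGB2HSV); x,y,z=C[...,0],C[...,1],C[...,2]
    roi=(x>.4)&(x<.78)&(y>-.27)&(y<.25)
    def comps(m,a):
        nn,l,st,_=cv2.connectedComponentsWithStats(m.astype(np.uint8)); return np.isin(l,[i for i in range(1,nn) if st[i,4]>a])
    pl=comps(roi&(hsv[...,1]<40)&(hsv[...,2]>90)&(z>.012)&(z<.024),60)
    c,wh,a,b=rect(C[pl][:,:2]); print(n,'plate',pl.sum(),c,wh,a,b.round(0).tolist())
    th=np.radians(-5.6)-0  # fixture axes
    X=np.array([-np.cos(th),-np.sin(th)]);Y=np.array([-X[1],X[0]]);
    tr=comps(roi&(z>.046)&(z<.060),60)
    def edges(m,lab):
        p=C[m][:,:2]*1000; f=np.c_[p@X,p@Y]
        for ax,o in((0,1),(1,0)):
            lo,hi=np.percentile(f[:,o],[4,96]); bins=np.linspace(lo,hi,25)
            for fn,nm in((np.min,'lo'),(np.max,'hi')):
                q=[(f[k,o].mean(),fn(f[k,ax])) for k in [(f[:,o]>=i)&(f[:,o]<j) for i,j in zip(bins,bins[1:])] if k.sum()>3]
                q=np.array(q).astype(np.float32)
                vx,vy,x0,y0=cv2.fitLine(q,cv2.DIST_HUBER,0,.01,.01).ravel()
                print(lab,'xy'[ax],nm,'slope %.4f at mid %.1f'%(vy/vx,y0),'o=%.1f'%x0)
    edges(pl,'plate');edges(tr,'tray')
    rd=roi&((hsv[...,0]<6)|(hsv[...,0]>174))&(hsv[...,1]>130)&(z>.06)&(z<.22)
    q=C[rd]*1000; f=np.c_[q[:,:2]@X,q[:,:2]@Y,q[:,2]]; print('red',f[f[:,2].argsort()][[0,1,-2,-1]].round(1).tolist(), f[:,1].mean())
    bk=roi&(hsv[...,0]>15)&(hsv[...,0]<35)&(hsv[...,1]>70)&(z>.026)&(z<.05); q=C[bk]*1000;f=np.c_[q[:,:2]@X,q[:,:2]@Y,q[:,2]]
    print('brass',len(q),np.percentile(f,[3,50,97],axis=0).round(1).tolist() if len(q) else 0)
E
```

```text
top plate 4425 [591.93011475 -21.09806824] (420.0531921386719, 239.92161560058594) 84.39203643798828 [[452.0, -218.0], [691.0, -242.0], [732.0, 176.0], [493.0, 200.0]]
plate x lo slope 0.0007 at mid -710.3 o=-69.1
plate x hi slope -0.0001 at mid -471.7 o=-33.8
plate y lo slope 0.0023 at mid -245.6 o=-591.4
plate y hi slope -0.0032 at mid 171.8 o=-578.7
tray x lo slope 0.0021 at mid -691.5 o=-41.5
tray x hi slope -0.0004 at mid -550.6 o=-50.0
tray y lo slope -0.0252 at mid -184.3 o=-631.7
tray y hi slope 0.0044 at mid 99.0 o=-638.4
red [[-483.0, -65.5, 107.7], [-481.8, -80.4, 108.2], [-442.1, -76.4, 172.3], [-434.2, -70.2, 174.8]] -73.86786163222011
brass 109 [[-652.5, 114.9, 26.5], [-628.7, 129.7, 33.5], [-580.1, 146.9, 46.8]]
side plate 4879 [591.84381104 -16.73478699] (427.2511291503906, 240.9711456298828) 84.35980224609375 [[451.0, -217.0], [691.0, -241.0], [733.0, 184.0], [493.0, 208.0]]
plate x lo slope -0.0026 at mid -709.3 o=-25.1
plate x hi slope 0.0056 at mid -471.2 o=-0.9
plate y lo slope -4.5502 at mid -62.5 o=-586.8
plate y hi slope -0.0012 at mid 170.7 o=-608.8
tray x lo slope -0.0033 at mid -690.5 o=-79.7
tray x hi slope 0.0059 at mid -550.0 o=-36.2
tray y lo slope 0.3947 at mid -209.8 o=-606.3
tray y hi slope -0.0014 at mid 97.6 o=-632.6
red [[-472.9, -65.8, 113.2], [-472.6, -69.3, 113.5], [-435.5, -72.8, 172.1], [-433.1, -72.7, 172.2]] -69.13330183824795
brass 223 [[-649.9, 114.6, 26.8], [-631.7, 128.6, 32.8], [-611.2, 146.9, 45.6]]
```

The rows are not in the units I measure in: turns go in shares of 4 rad. I convert before sending: 0.46 rad / 4 = 0.115.

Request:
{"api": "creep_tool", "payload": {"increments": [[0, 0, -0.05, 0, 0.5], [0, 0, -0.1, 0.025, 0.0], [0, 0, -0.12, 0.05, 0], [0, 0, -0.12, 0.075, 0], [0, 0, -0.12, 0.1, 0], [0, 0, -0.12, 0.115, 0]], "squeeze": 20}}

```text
refused: increments: the value is too long (schema: maxItems 1). Nothing was moved.
```

Nothing moved. I misread the format; it is a list holding one list of rows, three levels of brackets. Resending.

Request:
{"api": "creep_tool", "payload": {"increments": [[[0, 0, -0.05, 0, 0.5], [0, 0, -0.1, 0.025, 0.0], [0, 0, -0.12, 0.05, 0], [0, 0, -0.12, 0.075, 0], [0, 0, -0.12, 0.1, 0], [0, 0, -0.12, 0.115, 0]]], "squeeze": 20}}

```text
t: 0.7
tcp_pos: [0.2212, -0.5842, 0.3731]
tool_rot: [0.999, -0.051, -0.0, -0.0]
force: [-0.8, -0.6, -0.3]
finger_gap: 0.004
gripper_force: 0.0
```

```bash
python3 -c "
from h import *
print(shift([.5,-.05,.37]))"
```

```text
[ 0.22332593 -0.55963264  0.00343726]
```

```bash
cat >> h.py <<'E'
Cn=np.array([591.9,-21.1]);A=np.radians(5.61)
FX=np.array([-np.cos(A),np.sin(A)]);FY=np.array([-np.sin(A),-np.cos(A)])
def w(fx,fy,z): return np.r_[(Cn+fx*FX+fy*FY)/1000,z/1000]
def fpos():
    s=sense(); d=s['tcp_pos'][:2]*1000-Cn; return np.r_[d@FX,d@FY,s['tcp_pos'][2]*1000].round(1)
def to(fx,fy,z): print('at',fpos(),'shift',shift(w(fx,fy,z)).round(4),'t',sense()['t'])
E
python3 -c "
from h import *
to(80,-125,250)"
```

```text
at [313.9 596.6 373.1] shift [ 0.2314 -0.7223  0.1236] t 0.7
```

Request:
{"api": "creep_tool", "payload": {"increments": [[[0.012, -0.038, 0, 0, 0], [0.025, -0.08, 0, 0, 0], [0.038, -0.12, 0, 0, 0], [0.051, -0.16, 0, 0, 0], [0.064, -0.2, 0, 0, 0], [0.077, -0.24, 0, 0, 0], [0.09, -0.28, 0, 0, 0], [0.103, -0.32, 0, 0, 0], [0.116, -0.36, 0, 0, 0], [0.129, -0.4, 0, 0, 0], [0.142, -0.44, 0, 0, 0], [0.155, -0.48, 0, 0, 0], [0.168, -0.52, 0, 0, 0], [0.18, -0.56, 0, 0, 0], [0.193, -0.6, 0, 0, 0], [0.206, -0.64, 0.02, 0, 0], [0.219, -0.68, 0.05, 0, 0], [0.228, -0.71, 0.08, 0, 0], [0.231, -0.722, 0.11, 0, 0], [0.231, -0.722, 0.123, 0, 0]]]}}

```text
t: 2.7
tcp_pos: [0.5204, 0.1134, 0.2469]
tool_rot: [0.999, -0.048, -0.003, -0.0]
force: [-0.5, -0.9, -0.3]
finger_gap: -0.003
gripper_force: 0.0
```

```bash
python3 - <<'E'
from h import *
to(80,-125,58)
st=sense();s=snap('wrist');save(s,'wr1.png');np.save('wr1.npy',[s,st],allow_pickle=True)
E
```

```text
at [  84.3 -126.9  246.9] shift [0.0054 0.0019 0.1889] t 2.7
```

View pics/wr1.png

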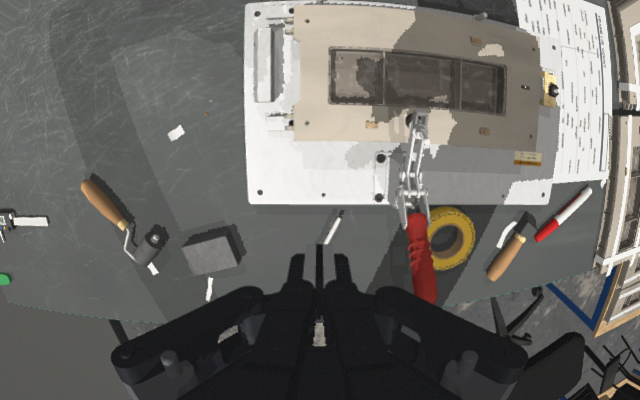

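The wrist view shows the tray at u 293–545, v 5–150, the clamp arm at (412,150), the red handle running to (425,300), and clear plate where near_a is, around (330,170).

Converted, -0.004 rad / 4 = -0.001.

```bash
cat >> h.py <<'E'
def wcloud(s,st):
    f=200/np.tan(np.radians(s['fov_y'])/2); v,u=np.mgrid[0:400,0:640]; a,b=u-s['cx'],v-s['cy']; r=np.hypot(a,b)+1e-9
    t=np.tan(np.minimum(r/f,1.4)); z=s['range_z']; P=np.stack([a/r*t*z,b/r*t*z,z],-1)
    P=P@s['hand_eye'][:3,:3].T+s['hand_eye'][:3,3]
    P=P@Ro.from_quat(st['tool_rot']).as_matrix().T+st['tcp_pos']; d=P[...,:2]*1000-Cn
    return np.dstack([d@FX,d@FY,P[...,2]*1000])
def fit(f,ax,side,lo,hi,n=30):
    "fit an edge of points f (mm, fixture): extreme of coord ax over bins of the other"
    o=1-ax; q=[]
    for i,j in zip(np.linspace(lo,hi,n+1)[:-1],np.linspace(lo,hi,n+1)[1:]):
        k=(f[:,o]>=i)&(f[:,o]<j)
        if k.sum()>3: q.append((f[k,o].mean(),np.percentile(f[k,ax],99 if side>0 else 1)))
    q=np.array(q,np.float32); vx,vy,x0,y0=cv2.fitLine(q,cv2.DIST_HUBER,0,.01,.01).ravel(); m=vy/vx
    return 'slope %.4f  at lo %.1f at hi %.1f'%(m,y0+m*(lo-x0),y0+m*(hi-x0))
def survey(s,st):
    F=wcloud(s,st); z=F[...,2]; roi=(abs(F[...,0])<135)&(abs(F[...,1])<225)
    tr=F[roi&(z>48)&(z<60)&(F[...,0]<50)]; pl=F[roi&(z>12)&(z<24)]
    print('tray z',np.median(tr[:,2]),'plate z',np.median(pl[:,2]))
    print('tray near a-part',fit(tr,0,1,-150,-70,15),'b-part',fit(tr,0,1,0,110,20)); print('tray far',fit(tr,0,-1,-150,110)); print('tray +y end',fit(tr,1,1,-90,20))
    print('plate near',fit(pl,0,1,-190,190)); print('plate -y',fit(pl,1,-1,-100,100));print('plate +y',fit(pl,1,1,-100,100))
E
```

Request:
{"api": "creep_tool", "payload": {"increments": [[[0.002, 0, 0.04, -0.0005, 0], [0.004, 0.001, 0.085, -0.001, 0], [0.005, 0.002, 0.13, -0.001, 0], [0.005, 0.002, 0.16, -0.001, 0], [0.005, 0.002, 0.18, -0.001, 0], [0.005, 0.002, 0.186, -0.001, 0], [0.005, 0.002, 0.186, -0.001, 0]]]}}

```text
t: 3.45
tcp_pos: [0.5266, 0.1087, 0.064]
tool_rot: [0.999, -0.047, -0.001, 0.0]
force: [-0.1, -0.0, -0.4]
finger_gap: -0.0
gripper_force: 0.0
```

```bash
python3 - <<'E'
from h import *
s,st=np.load('wr1.npy',allow_pickle=True); print(s['hand_eye'][:3,3])
survey(s,st)
to(55,-125,58)
E
```

```text
[ 0.07449351 -0.00120135 -0.12202876]
tray z 55.15741946818198 plate z 19.256969393046525
tray near a-part slope 0.0213  at lo 40.0 at hi 41.7 b-part slope -0.0114  at lo 41.3 at hi 40.1
tray far slope 0.0029  at lo -99.3 at hi -98.6
tray +y end slope 0.0374  at lo 128.9 at hi 133.0
plate near slope 0.0053  at lo 118.7 at hi 120.7
plate -y slope 0.0172  at lo -213.5 at hi -210.1
plate +y slope -0.0366  at lo 206.3 at hi 199.0
at [  77.6 -122.8   64. ] shift [ 0.0226 -0.0022  0.0059] t 3.45
```

Request:
{"api": "creep_tool", "payload": {"increments": [[[0.005, -0.002, 0.006, 0, 0], [0.01, -0.002, 0.006, 0, 0], [0.015, -0.002, 0.006, 0, 0], [0.018, -0.002, 0.006, 0, 0], [0.02, -0.002, 0.006, 0, 0], [0.022, -0.002, 0.006, 0, 0], [0.024, -0.002, 0.006, 0, 0], [0.026, -0.002, 0.006, 0, 0]]]}}

```text
t: 4.25
tcp_pos: [0.5519, 0.1085, 0.0582]
tool_rot: [0.999, -0.047, -0.001, -0.0]
force: [-2.9, 0.1, 1.5]
finger_gap: -0.001
gripper_force: 1.2
```

```bash
python3 -c "
from h import *
to(45,-125,58);print(sense()['force'])"
```

```text
at [  52.5 -125.1   58.2] shift [0.0075 0.0001 0.0002] t 4.25
[-2.89223612  0.0813059   1.46072497]
```

Request:
{"api": "creep_tool", "payload": {"increments": [[[0.0015, 0, 0, 0, 0], [0.003, 0, 0, 0, 0], [0.0045, 0, 0, 0, 0]]]}}

```text
t: 4.55
tcp_pos: [0.5569, 0.1082, 0.0581]
tool_rot: [0.999, -0.047, -0.0, -0.0]
force: [-0.6, 1.0, -1.3]
finger_gap: 0.002
gripper_force: 0.8
```

Request:
{"api": "creep_tool", "payload": {"increments": [[[0.001, 0, 0, 0, 0], [0.002, 0, 0, 0, 0]]]}}

```text
t: 4.75
tcp_pos: [0.5594, 0.1078, 0.0582]
tool_rot: [0.999, -0.047, 0.0, -0.0]
force: [-1.2, 1.4, -0.5]
finger_gap: 0.002
gripper_force: 0.7
```

Request:
{"api": "creep_tool", "payload": {"increments": [[[0.001, 0, 0, 0, 0], [0.002, 0, 0, 0, 0]]]}}

```text
t: 4.95
tcp_pos: [0.5613, 0.1076, 0.0582]
tool_rot: [0.999, -0.047, -0.0, 0.0]
force: [-1.9, 0.6, -1.2]
finger_gap: 0.002
gripper_force: 1.6
```

```bash
python3 -c "
from h import *
to(45,-125,58);print(sense()['force'])"
```

```text
at [  43.1 -125.1   58.2] shift [-0.0019  0.0001  0.0002] t 4.95
[-1.92305461  0.5771161  -1.18614953]
```

Request:
{"api": "creep_tool", "payload": {"increments": [[[0.001, 0, 0, 0, 0], [0.002, 0, 0, 0, 0], [0.002, 0, 0, 0, 0]]]}}

```text
t: 5.25
tcp_pos: [0.5614, 0.1076, 0.0582]
tool_rot: [0.999, -0.047, -0.002, 0.0]
force: [-5.5, 1.6, 2.6]
finger_gap: -0.002
gripper_force: 2.6
```

Request:
{"api": "creep_tool", "payload": {"increments": [[[0.001, 0, 0, 0, 0], [0.001, 0, 0, 0, 0]]]}}

```text
t: 5.45
tcp_pos: [0.5614, 0.1076, 0.0582]
tool_rot: [0.999, -0.047, -0.003, 0.0]
force: [-6.2, 1.5, 4.2]
finger_gap: 0.004
gripper_force: 3.3
```

```bash
python3 -c "
from h import *
to(45,-125,58);print(sense()['force'])
s=snap('side');save(s,'side1.png')
cv2.imwrite('pics/side1z.png',cv2.resize(s['pixels'][150:350,220:440,::-1],None,fx=3,fy=3,interpolation=cv2.INTER_CUBIC))"
```

```text
at [  42.9 -125.1   58.2] shift [-0.0021  0.0001  0.0002] t 5.45
[-6.18052951  1.52564887  4.22526007]
```

View pics/side1z.png

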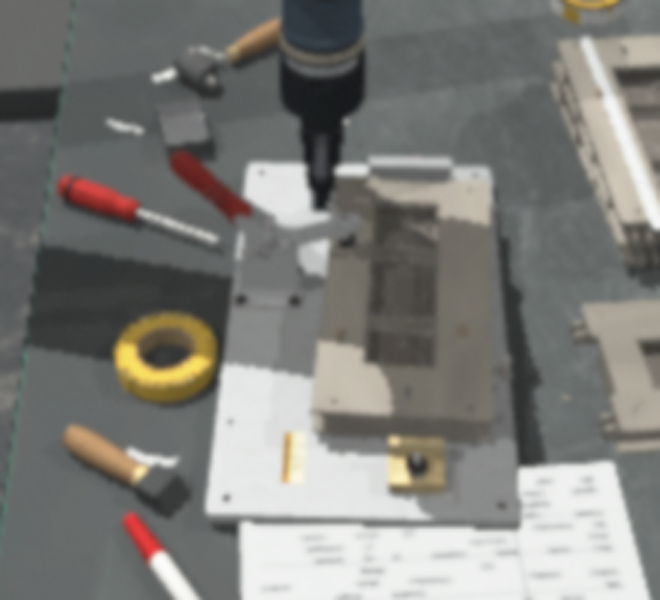

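The crop shows the finger at (320,190) against the near side by pin_a. The force rose with no further travel at x=42.9, so pin_a is reached. The +y end of the casting still stands off, so near_b is next.

Request:
{"api": "creep_tool", "payload": {"increments": [[[-0.01, 0, 0, 0, 0], [-0.035, 0, 0, 0, 0], [-0.037, 0, -0.04, 0, 0], [-0.037, 0, -0.09, 0, 0], [-0.037, 0, -0.14, 0, 0], [-0.037, 0.03, -0.17, 0, 0], [-0.037, 0.08, -0.175, 0, 0], [-0.037, 0.13, -0.175, 0, 0], [-0.037, 0.17, -0.175, 0, 0], [-0.037, 0.19, -0.15, 0, 0], [-0.037, 0.19, -0.1, 0, 0], [-0.037, 0.19, -0.05, 0, 0], [-0.037, 0.19, -0.015, 0, 0], [-0.037, 0.19, 0, 0, 0], [-0.037, 0.19, 0, 0, 0], [-0.037, 0.19, 0, 0, 0]]]}}

```text
t: 7.1
tcp_pos: [0.5104, -0.0788, 0.0587]
tool_rot: [0.999, -0.047, 0.001, 0.0]
force: [0.4, -0.1, 0.3]
finger_gap: -0.002
gripper_force: 0.0
```

```bash
python3 -c "
from h import *
to(60,65,58);print(sense()['force'])"
```

```text
at [75.5 65.4 58.7] shift [ 0.0155 -0.0004  0.0007] t 7.1
[ 0.35392428 -0.12487933  0.31236095]
```

Request:
{"api": "creep_tool", "payload": {"increments": [[[0.005, 0, 0, 0, 0], [0.01, 0, 0, 0, 0], [0.014, 0, 0, 0, 0], [0.016, 0, 0, 0, 0], [0.018, 0, 0, 0, 0], [0.02, 0, 0, 0, 0], [0.022, 0, 0, 0, 0], [0.024, 0, 0, 0, 0], [0.026, 0, 0, 0, 0]]]}}

```text
t: 8.0
tcp_pos: [0.5347, -0.0807, 0.0582]
tool_rot: [0.999, -0.047, -0.001, -0.0]
force: [-3.1, -1.1, 2.8]
finger_gap: 0.001
gripper_force: 1.7
```

Request:
{"api": "creep_tool", "payload": {"increments": [[[0.0015, 0, 0, 0, 0], [0.003, 0, 0, 0, 0], [0.0045, 0, 0, 0, 0]]]}}

```text
t: 8.3
tcp_pos: [0.5394, -0.0812, 0.0581]
tool_rot: [0.999, -0.047, -0.001, -0.0]
force: [-2.3, -1.6, -1.0]
finger_gap: 0.001
gripper_force: 1.1
```

Request:
{"api": "creep_tool", "payload": {"increments": [[[0.001, 0, 0, 0, 0], [0.002, 0, 0, 0, 0]]]}}

```text
t: 8.5
tcp_pos: [0.5419, -0.0814, 0.0582]
tool_rot: [0.999, -0.047, -0.0, -0.0]
force: [-1.9, -1.7, -1.0]
finger_gap: -0.004
gripper_force: 1.1
```

```bash
python3 -c "
from h import *
to(43,65,58);print(sense()['force'])"
```

```text
at [43.8 64.9 58.2] shift [0.0008 0.0001 0.0002] t 8.5
[-1.92526098 -1.65854697 -0.95547917]
```

Request:
{"api": "creep_tool", "payload": {"increments": [[[0.001, 0, 0, 0, 0], [0.002, 0, 0, 0, 0], [0.002, 0, 0, 0, 0]]]}}

```text
t: 8.8
tcp_pos: [0.5433, -0.0815, 0.0582]
tool_rot: [0.999, -0.047, -0.001, -0.0]
force: [-4.2, -1.3, 0.1]
finger_gap: 0.003
gripper_force: 1.8
```

Request:
{"api": "creep_tool", "payload": {"increments": [[[0.001, 0, 0, 0, 0], [0.0015, 0, 0, 0, 0], [0.0015, 0, 0, 0, 0]]]}}

```text
t: 9.1
tcp_pos: [0.5433, -0.0815, 0.0582]
tool_rot: [0.999, -0.047, -0.002, -0.0]
force: [-6.0, -1.4, 2.2]
finger_gap: -0.002
gripper_force: 3.2
```

```bash
python3 -c "
from h import *
to(43,65,58);print(sense()['force'])"
```

```text
at [42.4 64.8 58.2] shift [-0.0006  0.0002  0.0002] t 9.1
[-5.98450664 -1.40676469  2.23748827]
```

Request:
{"api": "creep_tool", "payload": {"increments": [[[-0.01, 0, 0, 0, 0], [-0.035, 0, 0, 0, 0], [-0.037, 0, -0.04, 0, 0], [-0.037, 0, -0.09, 0, 0], [-0.037, 0, -0.14, 0, 0], [-0.037, -0.03, -0.17, 0, 0], [-0.037, -0.08, -0.175, 0, 0], [-0.037, -0.13, -0.175, 0, 0], [-0.037, -0.17, -0.175, 0, 0], [-0.037, -0.19, -0.15, 0, 0], [-0.037, -0.19, -0.1, 0, 0], [-0.037, -0.19, -0.05, 0, 0], [-0.037, -0.19, -0.015, 0, 0], [-0.037, -0.19, 0, 0, 0], [-0.03, -0.19, 0, 0, 0], [-0.02, -0.19, 0, 0, 0], [-0.015, -0.19, 0, 0, 0], [-0.012, -0.19, 0, 0, 0]]]}}

```text
t: 10.9
tcp_pos: [0.5539, 0.1084, 0.06]
tool_rot: [0.999, -0.047, 0.003, -0.0]
force: [-0.9, -0.5, 0.6]
finger_gap: 0.001
gripper_force: 0.0
```

Request:
{"api": "creep_tool", "payload": {"increments": [[[0.0015, 0, 0, 0, 0], [0.003, 0, 0, 0, 0], [0.0045, 0, 0, 0, 0]]]}}

```text
t: 11.2
tcp_pos: [0.5557, 0.1082, 0.0587]
tool_rot: [0.999, -0.047, 0.0, -0.0]
force: [-0.5, 0.6, -0.1]
finger_gap: -0.005
gripper_force: 0.0
```

Request:
{"api": "creep_tool", "payload": {"increments": [[[0.0015, 0, 0, 0, 0], [0.003, 0, 0, 0, 0]]]}}

```text
t: 11.4
tcp_pos: [0.5587, 0.1079, 0.0583]
tool_rot: [0.999, -0.047, -0.0, -0.0]
force: [0.4, -0.4, 0.5]
finger_gap: -0.001
gripper_force: 0.0
```

```bash
python3 -c "
from h import *
to(43,-125,58);print(sense()['force'])"
```

```text
at [  45.7 -125.1   58.3] shift [0.0027 0.0001 0.0003] t 11.4
[ 0.41102078 -0.44591299  0.45753058]
```

Request:
{"api": "creep_tool", "payload": {"increments": [[[0.0015, 0, 0, 0, 0], [0.003, 0, 0, 0, 0], [0.003, 0, 0, 0, 0]]]}}

```text
t: 11.7
tcp_pos: [0.5616, 0.1076, 0.0582]
tool_rot: [0.999, -0.047, -0.0, 0.0]
force: [-0.4, 0.2, -0.3]
finger_gap: 0.001
gripper_force: 0.1
```

Request:
{"api": "creep_tool", "payload": {"increments": [[[0.0015, 0, 0, 0, 0], [0.002, 0, 0, 0, 0], [0.002, 0, 0, 0, 0]]]}}

```text
t: 12.0
tcp_pos: [0.5618, 0.1076, 0.0581]
tool_rot: [0.999, -0.047, -0.002, 0.0]
force: [-5.8, 0.9, 2.5]
finger_gap: 0.001
gripper_force: 2.7
```

```bash
python3 -c "
from h import *
to(43,-125,58);print(sense()['force'])"
```

```text
at [  42.6 -125.1   58.1] shift [-0.0004  0.0001  0.0001] t 12.0
[-5.78297504  0.92356496  2.49599197]
```

Both ends stall at the pin distance (42.4 and 42.6), so the casting lies on both pins. Next is the sliding stop.

Request:
{"api": "creep_tool", "payload": {"increments": [[[-0.01, 0, 0, 0, 0], [-0.035, 0, 0, 0, 0], [-0.037, 0, -0.04, 0, 0], [-0.037, 0, -0.09, 0, 0], [-0.037, 0, -0.14, 0, 0], [-0.037, 0.03, -0.17, 0, 0], [-0.037, 0.08, -0.175, 0, 0], [-0.02, 0.125, -0.175, 0, 0], [0, 0.17, -0.175, 0, 0], [0.02, 0.215, -0.175, 0, 0], [0.04, 0.26, -0.17, 0, 0], [0.06, 0.3, -0.15, 0, 0], [0.075, 0.34, -0.12, 0, 0], [0.08, 0.355, -0.08, 0, 0], [0.08, 0.355, -0.05, 0, 0], [0.08, 0.355, -0.03, 0, 0], [0.08, 0.355, -0.02, 0, 0], [0.08, 0.355, -0.02, 0, 0]]]}}

```text
t: 13.8
tcp_pos: [0.6095, -0.2533, 0.0769]
tool_rot: [0.999, -0.047, -0.001, -0.0]
force: [-0.3, 0.6, 0.5]
finger_gap: 0.0
gripper_force: 0.0
```

```bash
python3 - <<'E'
from h import *
to(-39,225,46);print(sense()['force'])
s=snap('side');C=cloud(s);d=C[...,:2]*1000-Cn;F=np.dstack([d@FX,d@FY,C[...,2]*1000])
hsv=cv2.cvtColor(s['pixels'],cv2.COLOR_RGB2HSV)
bk=(abs(F[...,0]+39)<40)&(F[...,1]>120)&(F[...,1]<200)&(F[...,2]>26)&(F[...,2]<50)&(hsv[...,1]>70)
print(np.percentile(F[bk],[2,50,98],axis=0))
cv2.imwrite('pics/side2z.png',cv2.resize(s['pixels'][150:350,220:440,::-1],None,fx=3,fy=3,interpolation=cv2.INTER_CUBIC))
E
```

```text
at [-40.2 229.4  76.9] shift [-0.0011 -0.0043  0.0309] t 13.8
[-0.28445186  0.61664778  0.53191216]
[[-27.01549606 155.76409303  26.52875471]
 [-22.44361695 171.0098655   32.39731681]
 [-20.06901078 184.03911567  45.18745942]]
```

View pics/side2z.png

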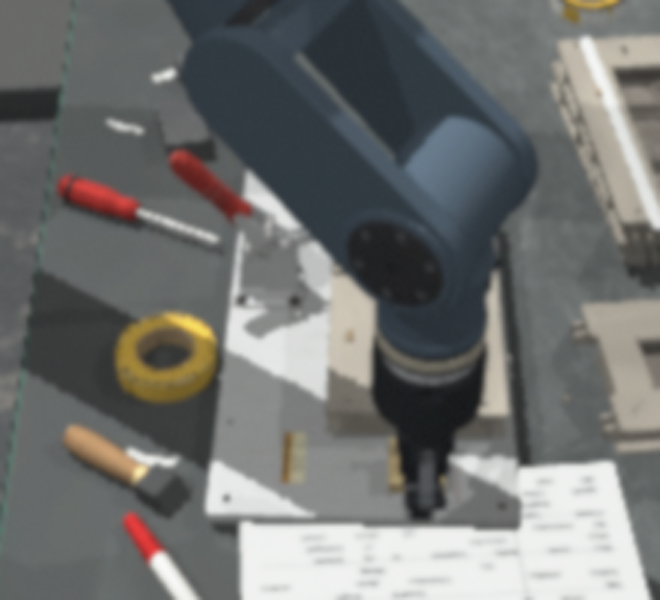

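The fingers at (427,510) stand just outside the brass block, with its outer face at y≈184. Now lower and push along −y.

Request:
{"api": "creep_tool", "payload": {"increments": [[[-0.001, -0.004, 0.015, 0, 0], [-0.001, -0.004, 0.025, 0, 0], [-0.001, -0.004, 0.031, 0, 0], [-0.001, -0.01, 0.031, 0, 0], [-0.001, -0.015, 0.031, 0, 0], [-0.001, -0.019, 0.031, 0, 0], [-0.001, -0.022, 0.031, 0, 0], [-0.001, -0.025, 0.031, 0, 0], [-0.001, -0.028, 0.031, 0, 0], [-0.001, -0.03, 0.031, 0, 0]]]}}

```text
t: 14.85
tcp_pos: [0.6119, -0.2233, 0.0475]
tool_rot: [0.999, -0.047, 0.0, 0.0]
force: [0.4, -0.2, -0.0]
finger_gap: -0.002
gripper_force: 0.0
```

Request:
{"api": "creep_tool", "payload": {"increments": [[[0, -0.002, 0, 0, 0], [0, -0.004, 0, 0, 0], [0, -0.006, 0, 0, 0]]]}}

```text
t: 15.15
tcp_pos: [0.6124, -0.2179, 0.0474]
tool_rot: [0.999, -0.047, 0.0, 0.0]
force: [-0.6, -1.5, 0.6]
finger_gap: 0.001
gripper_force: 0.8
```

```bash
python3 -c "
from h import *
to(-39,160,46);print(sense()['force'])"
```

```text
at [-39.7 193.9  47.4] shift [-0.0005 -0.0339  0.0013] t 15.15
[-0.59850058 -1.47194417  0.60721033]
```

Request:
{"api": "creep_tool", "payload": {"increments": [[[0, -0.002, 0, 0, 0], [0, -0.004, 0, 0, 0], [0, -0.006, 0, 0, 0], [0, -0.008, 0, 0, 0], [0, -0.01, 0, 0, 0], [0, -0.012, 0, 0, 0], [0, -0.0135, 0, 0, 0], [0, -0.015, 0, 0, 0], [0, -0.0165, 0, 0, 0], [0, -0.018, 0, 0, 0]]]}}

```text
t: 16.15
tcp_pos: [0.6141, -0.2002, 0.0473]
tool_rot: [0.999, -0.047, 0.0, 0.0]
force: [-0.5, -5.2, -0.4]
finger_gap: 0.002
gripper_force: 2.2
```

Request:
{"api": "creep_tool", "payload": {"increments": [[[0, -0.0015, 0, 0, 0], [0, -0.003, 0, 0, 0], [0, -0.0045, 0, 0, 0], [0, -0.006, 0, 0, 0], [0, -0.0075, 0, 0, 0]]]}}

```text
t: 16.65
tcp_pos: [0.6149, -0.1921, 0.0473]
tool_rot: [0.999, -0.047, 0.0, 0.0]
force: [-1.2, -3.7, 0.6]
finger_gap: -0.002
gripper_force: 2.2
```

Request:
{"api": "creep_tool", "payload": {"increments": [[[0, -0.0015, 0, 0, 0], [0, -0.003, 0, 0, 0], [0, -0.0045, 0, 0, 0]]]}}

```text
t: 16.95
tcp_pos: [0.6153, -0.1877, 0.0473]
tool_rot: [0.999, -0.047, 0.0, 0.0]
force: [-0.5, -4.0, -0.6]
finger_gap: -0.002
gripper_force: 2.2
```

```bash
python3 -c "
from h import *
to(-39,160,46);print(sense()['force'])"
```

```text
at [-39.6 163.5  47.3] shift [-0.0006 -0.0035  0.0013] t 16.95
[-0.51600305 -3.95798746 -0.64731901]
```

Request:
{"api": "creep_tool", "payload": {"increments": [[[0, -0.0015, 0, 0, 0], [0, -0.003, 0, 0, 0], [0, -0.004, 0, 0, 0], [0, -0.004, 0, 0, 0]]]}}

```text
t: 17.35
tcp_pos: [0.6157, -0.1835, 0.0474]
tool_rot: [0.999, -0.047, 0.0, -0.0]
force: [0.4, -3.0, -0.5]
finger_gap: 0.005
gripper_force: 1.8
```

Request:
{"api": "creep_tool", "payload": {"increments": [[[0, -0.001, 0, 0, 0], [0, -0.002, 0, 0, 0], [0, -0.002, 0, 0, 0]]]}}

```text
t: 17.65
tcp_pos: [0.6158, -0.1821, 0.0474]
tool_rot: [0.999, -0.047, 0.0, 0.0]
force: [-0.5, -5.8, -1.5]
finger_gap: -0.0
gripper_force: 2.6
```

Request:
{"api": "creep_tool", "payload": {"increments": [[[0, -0.001, 0, 0, 0], [0, -0.002, 0, 0, 0], [0, -0.002, 0, 0, 0]]]}}

```text
t: 17.95
tcp_pos: [0.616, -0.1818, 0.0474]
tool_rot: [0.999, -0.047, 0.0, 0.002]
force: [-1.0, -9.4, -0.5]
finger_gap: -0.004
gripper_force: 4.9
```

```bash
python3 -c "
from h import *
to(-39,160,46);print(sense()['force'])"
```

```text
at [-39.6 157.6  47.4] shift [-0.0007  0.0024  0.0015] t 17.95
[-1.01654213 -9.3593715  -0.53703089]
```

Request:
{"api": "creep_tool", "payload": {"increments": [[[0, 0.01, 0, 0, 0], [0, 0.04, 0, 0, 0], [0, 0.045, -0.04, 0, 0], [0, 0.045, -0.09, 0, 0], [0, 0.045, -0.14, 0, 0], [-0.03, 0.045, -0.18, 0, 0], [-0.07, 0.045, -0.2, 0, 0], [-0.115, 0.045, -0.2, 0, 0], [-0.155, 0.03, -0.2, 0, 0], [-0.155, 0, -0.2, 0, 0], [-0.155, -0.03, -0.2, 0, 0], [-0.155, -0.05, -0.2, 0, 0], [-0.155, -0.05, -0.2, 0, 0]]]}}

```text
t: 19.25
tcp_pos: [0.4651, -0.1119, 0.2471]
tool_rot: [0.999, -0.046, -0.001, -0.002]
force: [-0.6, -0.2, -0.8]
finger_gap: 0.002
gripper_force: 0.0
```

```bash
python3 - <<'E'
from h import *
to(113,65,200)
st=sense();s=snap('wrist');save(s,'wr2.png');np.save('wr2.npy',[s,st],allow_pickle=True);survey(s,st)
for n in('wrist','side','top'):
    q=s if n=='wrist' else snap(n)
    if n=='wrist':F=wcloud(q,st)
    else:
        C=cloud(q);d=C[...,:2]*1000-Cn;F=np.dstack([d@FX,d@FY,C[...,2]*1000])
    hsv=cv2.cvtColor(q['pixels'],cv2.COLOR_RGB2HSV)
    bk=(abs(F[...,0]+39)<40)&(F[...,1]>90)&(F[...,1]<200)&(F[...,2]>24)&(F[...,2]<50)&(hsv[...,1]>90)&(hsv[...,0]>15)&(hsv[...,0]<35)
    print(n,'brass',bk.sum(),np.percentile(F[bk],[2,50,98],axis=0).round(1).tolist())
    rd=((hsv[...,0]<6)|(hsv[...,0]>174))&(hsv[...,1]>130)&(abs(F[...,1]+35)<20)&(F[...,2]>60)&(F[...,2]<210)&(F[...,0]>50)&(F[...,0]<200); f=F[rd]; print('red',f[f[:,2].argsort()][[0,-2,-1]].round(1).tolist(),f[:,1].mean() if len(f) else 0)
    if n=='top':
        z=F[...,2];tr=F[(z>47)&(z<60)&(F[...,0]<50)&(F[...,0]>-125)&(abs(F[...,1])<210)];print('top near',fit(tr,0,1,-150,100),'+y end',fit(tr,1,1,-90,20),'far',fit(tr,0,-1,-150,100))
E
```

```text
at [117.4 102.8 247.1] shift [ 0.0047 -0.0376  0.0472] t 19.25
tray z 55.37798433430683 plate z 19.393561048715547
tray near a-part slope 0.0043  at lo 30.7 at hi 31.0 b-part slope 0.0021  at lo 30.8 at hi 31.0
tray far slope 0.1543  at lo -104.8 at hi -64.7
tray +y end slope -0.0012  at lo 110.6 at hi 110.4
plate near slope 0.0001  at lo 119.2 at hi 119.3
plate -y slope -4.0613  at lo 376.8 at hi -435.4
plate +y slope -0.0225  at lo 206.6 at hi 202.1
wrist brass 339 [[-58.3, 114.0, 30.8], [-32.3, 124.1, 33.2], [-17.5, 145.6, 46.6]]
red [[116.7, -29.5, 109.2], [156.2, -40.4, 172.4], [155.6, -36.1, 172.7]] -34.71184407055486Traceback (most recent call last):
  File "<stdin>", line 11, in <module>
    return _quantile_unchecked(
        a, q, axis, out, overwrite_input, method, keepdims, weights)
    return _ureduce(a,
                    func=_quantile_ureduce_func,
    ...<5 lines>...
                    overwrite_input=overwrite_input,
                    method=method)
    r = func(a, **kwargs)
    result = _quantile(arr,
                       quantiles=q,
    ...<2 lines>...
                       out=out,
                       weights=wgt)
    slices_having_nans = np.isnan(arr[-1, ...])
                                  ~~~^^^^^^^^^
IndexError: index -1 is out of bounds for axis 0 with size 0
```

View pics/wr2.png

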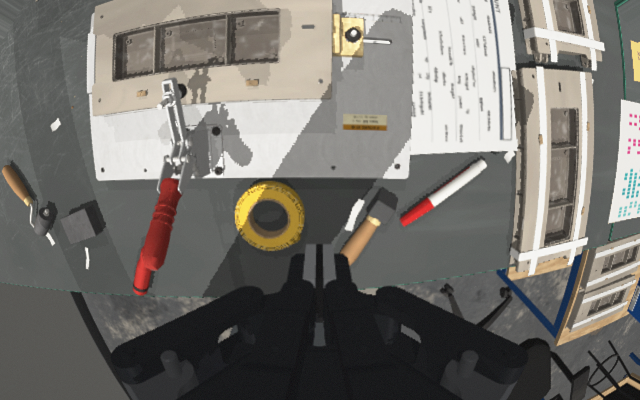

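The view shows the brass stop in against the casting at (348,35), with the casting square and flush. The near edge fits at 30.7–31.0 along its whole length. The red handle runs from (172,185) to (140,290) and is still open, its tip at fixture (156,−35,173). Next, approach behind it.

Request:
{"api": "creep_tool", "payload": {"increments": [[[-0.02, -0.02, 0, 0, 0], [-0.04, -0.05, 0, 0, 0], [-0.06, -0.085, 0, 0, 0], [-0.074, -0.12, 0, 0, 0], [-0.074, -0.138, 0.02, 0, 0], [-0.074, -0.138, 0.05, 0, 0], [-0.074, -0.138, 0.065, 0, 0], [-0.074, -0.138, 0.075, 0, 0], [-0.074, -0.138, 0.075, 0, 0], [-0.074, -0.138, 0.075, 0, 0]]]}}

```text
t: 20.35
tcp_pos: [0.406, 0.0284, 0.1723]
tool_rot: [0.999, -0.048, -0.0, -0.0]
force: [-0.2, -0.5, 0.5]
finger_gap: 0.002
gripper_force: 0.0
```

```bash
python3 - <<'E'
from h import *
to(178,-35,172);print(sense()['force'])
E
```

```text
at [189.8 -31.1 172.3] shift [ 0.0118 -0.0039  0.0003] t 20.35
[-0.23171174 -0.4838314   0.50654728]
```

Request:
{"api": "creep_tool", "payload": {"increments": [[[0.005, -0.004, 0, 0, 0], [0.009, -0.004, 0, 0, 0], [0.012, -0.004, 0, 0, 0], [0.014, -0.004, 0, 0, 0], [0.016, -0.004, 0, 0, 0]]]}}

```text
t: 20.85
tcp_pos: [0.4201, 0.0317, 0.1722]
tool_rot: [0.999, -0.047, -0.002, -0.0]
force: [-6.0, 0.2, 3.8]
finger_gap: 0.004
gripper_force: 2.9
```

Request:
{"api": "creep_tool", "payload": {"increments": [[[0.002, 0, -0.001, 0, 0], [0.004, 0, -0.002, 0, 0]]]}}

```text
t: 21.05
tcp_pos: [0.4217, 0.0317, 0.1738]
tool_rot: [0.999, -0.047, -0.005, -0.0]
force: [-8.2, -1.2, 5.4]
finger_gap: -0.0
gripper_force: 4.4
```

```bash
python3 -c "
from h import *
to(175,-35,172);print(sense()['force'])"
```

```text
at [174.5 -35.9 173.8] shift [-0.0004  0.0009  0.0018] t 21.05
[-8.15408659 -1.23296185  5.36273872]
```

Request:
{"api": "creep_tool", "payload": {"increments": [[[0.002, 0, -0.002, 0, 0], [0.004, 0, -0.0035, 0, 0], [0.006, 0, -0.005, 0, 0]]]}}

```text
t: 21.35
tcp_pos: [0.4276, 0.0312, 0.1788]
tool_rot: [0.999, -0.047, -0.005, -0.001]
force: [-6.3, 0.4, 4.8]
finger_gap: 0.001
gripper_force: 3.5
```

Request:
{"api": "creep_tool", "payload": {"increments": [[[0.002, 0, -0.0014, 0, 0], [0.004, 0, -0.0028, 0, 0], [0.006, 0, -0.0042, 0, 0]]]}}

```text
t: 21.65
tcp_pos: [0.4361, 0.0303, 0.1833]
tool_rot: [0.999, -0.047, -0.002, -0.0]
force: [-2.8, 0.6, 2.1]
finger_gap: 0.002
gripper_force: 2.1
```

```bash
python3 -c "
from h import *
to(175,-35,172);print(sense()['force'])"
```

```text
at [160.1 -35.9 183.3] shift [-0.0149  0.0009  0.0114] t 21.65
[-2.75537293  0.59136098  2.13294973]
```

Request:
{"api": "creep_tool", "payload": {"increments": [[[0.002, 0, -0.001, 0, 0], [0.004, 0, -0.0025, 0, 0], [0.006, 0, -0.0035, 0, 0], [0.008, 0, -0.0045, 0, 0], [0.01, 0, -0.0055, 0, 0], [0.012, 0, -0.0065, 0, 0]]]}}

```text
t: 22.25
tcp_pos: [0.4503, 0.0287, 0.1901]
tool_rot: [0.999, -0.047, 0.0, 0.0]
force: [-1.9, 0.3, 2.1]
finger_gap: -0.001
gripper_force: 1.4
```

Request:
{"api": "creep_tool", "payload": {"increments": [[[0.002, 0, -0.001, 0, 0], [0.004, 0, -0.002, 0, 0], [0.006, 0, -0.003, 0, 0], [0.008, 0, -0.0038, 0, 0]]]}}

```text
t: 22.65
tcp_pos: [0.4575, 0.028, 0.1939]
tool_rot: [0.999, -0.047, -0.0, -0.0]
force: [-3.9, 0.3, 2.4]
finger_gap: 0.003
gripper_force: 2.0
```

Request:
{"api": "creep_tool", "payload": {"increments": [[[0.002, 0, -0.001, 0, 0], [0.004, 0, -0.0018, 0, 0], [0.006, 0, -0.0026, 0, 0]]]}}

```text
t: 22.95
tcp_pos: [0.4641, 0.0274, 0.1965]
tool_rot: [0.999, -0.047, 0.0, -0.0]
force: [-3.3, 0.7, 2.8]
finger_gap: -0.001
gripper_force: 1.8
```

```bash
python3 -c "
from h import *
to(127,-35,199);print(sense()['force'])"
```

```text
at [131.9 -35.8 196.5] shift [ 0.0049  0.0008 -0.0025] t 22.95
[-3.25569097  0.69218089  2.76719213]
```

Request:
{"api": "creep_tool", "payload": {"increments": [[[0.002, 0, -0.0007, 0, 0], [0.004, 0, -0.0013, 0, 0], [0.004, 0, -0.0013, 0, 0]]]}}

```text
t: 23.25
tcp_pos: [0.4686, 0.027, 0.1979]
tool_rot: [0.999, -0.047, 0.001, 0.0]
force: [-2.3, 0.3, 0.8]
finger_gap: 0.0
gripper_force: 1.0
```

Request:
{"api": "creep_tool", "payload": {"increments": [[[0.001, 0, -0.0003, 0, 0], [0.002, 0, -0.0006, 0, 0], [0.002, 0, -0.0006, 0, 0]]]}}

```text
t: 23.55
tcp_pos: [0.4699, 0.0268, 0.1983]
tool_rot: [0.999, -0.047, 0.0, 0.0]
force: [-1.8, 0.4, 1.4]
finger_gap: -0.003
gripper_force: 1.3
```

Request:
{"api": "creep_tool", "payload": {"increments": [[[0.001, 0, 0, 0, 0], [0.002, 0, -0.0003, 0, 0], [0.002, 0, -0.0003, 0, 0]]]}}

```text
t: 23.85
tcp_pos: [0.4705, 0.0269, 0.1984]
tool_rot: [0.999, -0.047, -0.002, -0.0]
force: [-6.6, -0.0, 3.1]
finger_gap: 0.001
gripper_force: 2.6
```

```bash
python3 -c "
from h import *
to(127,-35,199);print(sense()['force'])"
```

```text
at [125.6 -35.9 198.4] shift [-0.0015  0.0008 -0.0006] t 23.85
[-6.56365308 -0.0365309   3.14120425]
```

Request:
{"api": "creep_tool", "payload": {"increments": [[[0.001, 0, 0, 0, 0], [0.002, 0, 0, 0, 0], [0.003, 0, 0, 0, 0], [0.003, 0, 0, 0, 0], [0.003, 0, 0, 0, 0]]]}}

```text
t: 24.35
tcp_pos: [0.4709, 0.0269, 0.1981]
tool_rot: [0.999, -0.047, -0.004, -0.0]
force: [-10.7, 0.3, 6.7]
finger_gap: -0.003
gripper_force: 4.8
```

Request:
{"api": "creep_tool", "payload": {"increments": [[[-0.005, 0, 0, 0, 0], [-0.02, 0, 0, 0, 0], [-0.03, 0, 0, 0, 0], [-0.035, 0, -0.02, 0, 0], [-0.035, 0, -0.05, 0, 0], [-0.035, 0, -0.05, 0, 0], [-0.035, 0, -0.05, 0, 0]]]}}

```text
t: 25.05
tcp_pos: [0.441, 0.0295, 0.2493]
tool_rot: [0.999, -0.047, 0.002, 0.0]
force: [-0.9, -0.5, -0.3]
finger_gap: -0.0
gripper_force: 0.0
```

```bash
python3 - <<'E'
from h import *
to(127,-35,199)
st=sense();s=snap('wrist');save(s,'wr3.png');survey(s,st)
F=wcloud(s,st);hsv=cv2.cvtColor(s['pixels'],cv2.COLOR_RGB2HSV)
rd=((hsv[...,0]<6)|(hsv[...,0]>174))&(hsv[...,1]>130)&(abs(F[...,1]+35)<20)&(F[...,2]>60)&(F[...,2]<215)&(F[...,0]>50)&(F[...,0]<200); f=F[rd]; print('red',f[f[:,2].argsort()][[0,-2,-1]].round(1).tolist())
s=snap('side');C=cloud(s);d=C[...,:2]*1000-Cn;F=np.dstack([d@FX,d@FY,C[...,2]*1000]);hsv=cv2.cvtColor(s['pixels'],cv2.COLOR_RGB2HSV)
rd=((hsv[...,0]<6)|(hsv[...,0]>174))&(hsv[...,1]>130)&(abs(F[...,1]+35)<20)&(F[...,2]>60)&(F[...,2]<215)&(F[...,0]>50)&(F[...,0]<200); f=F[rd]; print('red side',f[f[:,2].argsort()][[0,-2,-1]].round(1).tolist())
bk=(abs(F[...,0]+39)<40)&(F[...,1]>90)&(F[...,1]<200)&(F[...,2]>24)&(F[...,2]<50)&(hsv[...,1]>90)&(hsv[...,0]>15)&(hsv[...,0]<35)
print('brass',np.percentile(F[bk],[2,50,98],axis=0).round(1).tolist())
cv2.imwrite('pics/side3z.png',cv2.resize(s['pixels'][150:350,220:440,::-1],None,fx=3,fy=3,interpolation=cv2.INTER_CUBIC))
E
```

```text
at [155.2 -35.6 249.3] shift [0.028  0.0007 0.0504] t 25.05
tray z 55.24560977983961 plate z 19.320945639425325
tray near a-part slope 0.0051  at lo 31.3 at hi 31.7 b-part slope -0.0016  at lo 31.8 at hi 31.6
tray far slope -0.1291  at lo 0.6 at hi -32.9
tray +y end slope -0.0594  at lo 114.5 at hi 108.0
plate near slope 0.0010  at lo 119.5 at hi 119.9
plate -y slope 0.0287  at lo -214.1 at hi -208.3
plate +y slope -0.0406  at lo 207.6 at hi 199.4
red [[81.7, -35.7, 122.8], [101.7, -38.8, 203.2], [102.3, -39.4, 203.3]]
red side [[92.7, -34.6, 125.8], [106.8, -32.9, 200.7], [109.2, -32.6, 200.9]]Traceback (most recent call last):
  File "<stdin>", line 9, in <module>
    return _quantile_unchecked(
        a, q, axis, out, overwrite_input, method, keepdims, weights)
    return _ureduce(a,
                    func=_quantile_ureduce_func,
    ...<5 lines>...
                    overwrite_input=overwrite_input,
                    method=method)
    r = func(a, **kwargs)
    result = _quantile(arr,
                       quantiles=q,
    ...<2 lines>...
                       out=out,
                       weights=wgt)
    slices_having_nans = np.isnan(arr[-1, ...])
                                  ~~~^^^^^^^^^
IndexError: index -1 is out of bounds for axis 0 with size 0
```

```bash
python3 -c "
from station import job
print(job.sign_off())"
```

```text
the job is handed in; nothing more can be done
None
```

The job is handed in: the casting lies against both side pins and the end stop, the sliding stop is in, and the clamp is shut, at about 25 s with readings of 11 N or less; after the clamp shut I could not re-check the brass stop because the arm hid it, and no verdict was returned.

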